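# Pop a glaze test tile and trap it on the chute

## Robot

A 6-joint arm with a two-finger parallel gripper is mounted at the origin on the work surface. World frame = base frame: x ahead of the robot, y to its left, z up, the work surface at z = 0. Lengths are in m, angles in rad, forces in N, time in s.
With the tool pointing down it reaches from about 0.375 to 0.9 m from the base axis. Payload 3.1 kg.
Tool frame: the origin (TCP) lies midway between the tips of the shut fingers; the grasp point (between the pads) lies 19 mm behind it; x points along the fingers, y is the direction in which the jaws open and shut, and the axes are right-handed (so a half turn about x gives the same grasp; the last joint's range is limited). The gripper opens to 87 mm and grips with 3 to 60 N. Pads are 19 mm wide; open, the fingers measure 117 mm over their backs; the gripper's body (75 mm by 190 mm) begins 51 mm behind the grasp point.
Start: joints at [1.145, 0.527, 1.433, -0, 1.181, -0.178], TCP at [0.153, 0.606, 0.223] pointing down, gripper open.
Joint ranges: [-3.08, 3.08], [-0.75, 2.2], [0.22, 2.44], [-1.43, 4.57], [0, 2.65], [-2.85, 2.85]. Speed limits (rad/s): [2.79, 2.79, 3.14, 3.14, 3.14, 3.14].

## Interface

Orientations are given as a unit quaternion [x, y, z, w].
In Python, from rig import get_obs, imaging, robot gives the robot as it stands.
- The arm moves only by the shell command python3 -m inch 'ROWS' [FORCE]. ROWS is JSON, a list of rows, each a list of 3 entries, a list of its own where there are three numbers: the finger opening in mm, from 0 to 87, then the shift along the tool's x, y, z in mm, then the turn, a rotation vector about the tool's x, y, z in degrees. In form: [[grip, [dx, dy, dz], [wx, wy, wz]], ...]. A call has 1 to 12 rows; each row shifts and turns the pose as measured when the row begins, along the tool's axes as they then stand; what a row does not reach is not made up. A row lasts 1/8 s, in which the tool goes at most 62.5 mm and 10.7 degrees, less where a joint would pass 70% of its speed; a pose out of reach is approached as far as the arm can. A call with a gripper value outside its range is refused whole. The fingers move at their own pace and stop on an object; FORCE is the grip in N (left out, the last holds). Time passes only in rows, so rows that do not move let the fingers close. It gives the time, the measured TCP pose, the force and the opening at its end, in the units of the state.
- get_obs(): the state, without advancing time (a new reading comes with each control period).
- imaging.camera(name): name is "scene" or "side" or "wrist"; returns the picture (400x640x3 uint8, red, green, blue); there is no depth.
- imaging.camera_params(name): a dict with "camera_matrix" (3x3 intrinsics, pixels), "xyz" and "rotation" of the camera in the world. Camera axes: x right, y down, z forward; pixel columns grow to the right and rows downward; lengths in m; the calibration is good to about 2 mm. A picture is of the moment at which its call begins: read the wrist's pose just before it. camera_params takes no time and is no camera call; for the wrist camera it gives the pose at the moment of the call.
- robot.hand_in(): hands the job in, once; it reports no verdict.
Trained networks look in the newest picture that a camera, given by its name, has taken for a name from the list of things; names that differ only in an ending like _2 or _b are one class to them, and where a whole thing is asked for, a point or a joint stands for the part that bears it (a point fixed in the world has none). Each returns a list of dicts, best first, with "confidence" (0 to 1); they miss things now and then, are a little off and sometimes report something else, mostly with a low value. They report only what shows in the picture. A call takes as long as a camera call. They do not tell look-alikes from the thing itself.
- imaging.cut_out(camera, target): "pixels" (400x640 bool, what is visible of it) and "box" ([centre column, centre row, width, height] in pixels, round what is visible of it).
- imaging.tip_of(camera, target): "pixel" ([column, row] in pixels: a listed point, or the origin of a listed thing).
The state is a dict: "time": time; "q": joint angles; "joint_velocities": joint speeds; "joint_torque": joint torques, N m; "position": TCP position; "tool_rot": TCP orientation; "ft_force": force on the tool from outside, world axes, zero at the start; "moment": the same for the moment, N m; "grip_width": finger opening in m.
Only numpy, scipy, OpenCV 4.12 (cv2) and the standard library are available. Lean on these libraries where they do the work, as an engineer would, in place of code of your own. Each camera call takes 0.05 s, during which the arm holds its last target. There are 200 camera calls.

## Task

On the ejector with the blue tile, press the red key fully down with one finger so that the tile pops over the orange lip, and trap the tile with the other finger as it slides down the chute, before it runs off the end. Do not pick anything up, and leave the yellow tile, its ejector and everything else alone. Finish while holding: one finger keeping the key down, the other keeping the tile still on the chute, past the lip.

Things in the scene. Friction and masses are not known exactly. Their poses are not given: they have to be found in the camera images.
- chute_a_deck: blue tile's chute, polished aluminium with dark steel walls, sloping down 0.40 rad. Origin on the sliding face under the tile's start, 95 mm over the table; x down the slope, y left across, z off the face (orientation: yaw, pitch 0.40). Face x -35 to 165 mm, 56 mm wide, walls 16 mm high, end wall at -30; the orange lip, x 27 to 30, 4 mm high, holds the tile back; open at 165. Friction about 0.2
- chute_a_key (a joint): red key of the blue tile's ejector: 0 up, 0.010 m fully down on a stop; springs back. 2 N to start, 6 N fully down. A brass lift raises the tile off the chute's face as far as the key goes down; at 5 to 6 mm the tile clears the lip and slides
- chute_a_key_top (a point): centre of the top face of the blue tile's red key, 34 mm (along the chute) x 28 mm; 74 mm over the table when up, 64 mm fully down; moves straight down. It stands beside the chute, on its right (-y), 80 mm across from the chute's middle line
- chute_a_catch (a point): point on the face of the blue tile's chute, middle line, 100 mm down the slope from the deck origin, level with the key; 56 mm over the table. A fingertip holding the key fully down is 8 mm higher than this, so the other finger of the same gripper blocks the 12 mm thick tile here. Once free, the tile reaches it in about 0.3 s
- blue_tile_center (a point): centre of the blue-glazed square terracotta tile, 50 x 50 x 12 mm, about 70 g, loose, lying on its chute behind the lip; z square to its flat faces, x down the slope
- chute_b_deck: the same chute of the other unit, with the yellow tile, to be left alone
- chute_b_key (a joint): red key of the other unit (yellow tile), to be left alone
- yellow_tile_center (a point): centre of the yellow-glazed square terracotta tile, 50 x 50 x 12 mm, about 70 g, loose, lying on its chute behind the lip; z square to its flat faces, x down the slope; to be left alone
- stamp: wooden hand stamp standing on the table, 32 mm across, 56 mm high; origin at its foot
- glaze_jar: green jar with a white lid, 52 mm across, 75 mm high; origin at its foot
- mug: blue mug, 76 mm across, 85 mm high; origin at its foot
- bowl: white bowl, 120 mm across, 50 mm high; origin at its foot
- spatula: modelling spatula with wooden handle, 180 mm long, lying along its x; origin at its underside
- phone: folded black phone, 85 x 72 x 16 mm, lying; origin at its underside
There are look-alikes about, which are no part of the job. What is shaped like the part that bears blue_tile_center but grey or white is not meant.

How it is judged:
On the way, in this order (a step that is already met when the one before it is completed fails the run):
1. the key of the blue tile's ejector is being pressed down by a finger (value of joint chute_a_key above 0.003 m and contact force between the fingers and chute_a_key above 0.5 N).
2. with the key still down, the tile is past the lip and stopped by the other finger (value of joint chute_a_key above 0.006 m and contact force between the fingers and chute_a_key above 0.5 N and contact force between the fingers and blue_tile above 0.03 N and x of blue_tile_center in the frame of chute_a_deck between 0.035 and 0.135 m and z of blue_tile_center in the frame of chute_a_deck between 0.002 and 0.016 m and linear speed of blue_tile below 0.03 m/s), for 0.2 s.
At the end, for the whole second after the job is handed in: A finger keeps the blue tile's key at least 6 mm down; another finger touches the blue tile, which lies still on its chute with its centre 35 to 135 mm down the slope from where it started; the yellow tile and its key are as they were (value of joint chute_a_key above 0.006 m and contact force between the fingers and chute_a_key above 0.5 N and contact force between the fingers and blue_tile above 0.03 N and x of blue_tile_center in the frame of chute_a_deck between 0.035 and 0.135 m and z of blue_tile_center in the frame of chute_a_deck between 0.002 and 0.016 m and y of blue_tile_center in the frame of chute_a_deck between -0.01 and 0.01 m and linear speed of blue_tile below 0.02 m/s and value of joint chute_b_key below 0.003 m and distance of yellow_tile_center from where it was at the start of the episode below 0.01 m); the arm keeps its last pose, push and grip.
It fails at once if the blue tile is lifted off the chute (more than 25 mm above the face) (z of blue_tile_center in the frame of chute_a_deck above 0.031 m).
It fails at once if the blue tile runs off the end of the chute (x of blue_tile_center in the frame of chute_a_deck above 0.15 m).
It fails at once if the yellow tile or its key is disturbed (value of joint chute_b_key above 0.004 m or distance of yellow_tile_center from where it was at the start of the episode above 0.012 m).
It fails at once if a bystander is moved (distance of any of stamp, glaze_jar, mug, bowl, spatula, phone from where it was at the start of the episode above 0.025 m).
It also fails if it takes over 32 s, if anything falls off the work surface, if the arm or the gripper's body presses on something with over 40 N, if the wrist force passes 120 N, or if a joint passes its speed limit or range.

## Working session

There is one attempt and no reset: what is moved stays moved. The work goes in short steps, Python scripts to look and compute and a shell command to move; the robot and the scene stay as the last step left them, time stands still between calls to the robot, and variables do not carry over. Pictures are saved under pics/ and viewed, about 8 in all and at most 12, crops included, and the job is handed in when it is done.

```bash
ls; mkdir -p pics; python3 - <<'E'
from rig import get_obs, imaging, robot
import cv2, numpy as np
o=get_obs(); print({k:np.round(v,3).tolist() for k,v in o.items()})
ims=[]
for c in ("scene","side"):
    im=imaging.camera(c); cv2.imwrite(f"pics/{c}0.png",im[:,:,::-1])
    p=imaging.camera_params(c); print(c,{k:np.round(v,3).tolist() for k,v in p.items()})
    for t in ("chute_a_deck","chute_a_key_top","chute_a_catch","blue_tile_center","yellow_tile_center"):
        print(t,[(np.round(d["pixel"]).tolist(),round(d["confidence"],2)) for d in imaging.tip_of(c,t)])
E
```

```text
pics
{'time': 0.0, 'q': [1.145, 0.528, 1.434, -0.0, 1.181, -0.179], 'joint_velocities': [-0.001, 0.001, -0.001, 0.002, 0.001, -0.001], 'joint_torque': [0.001, -44.004, -17.66, 0.064, 0.058, -0.0], 'position': [0.152, 0.605, 0.222], 'tool_rot': [0.086, 0.702, -0.088, 0.702], 'ft_force': [0.263, -0.243, 0.222], 'moment': [0.021, -0.03, -0.033], 'grip_width': 0.087}
scene {'camera_matrix': [[375.435, 0.0, 318.432], [0.0, 375.435, 196.449], [0.0, 0.0, 1.0]], 'xyz': [0.795, -0.53, 0.927], 'rotation': [0.914, 0.251, -0.085, -0.305]}
chute_a_deck [([272.0, 234.0], 0.9)]
chute_a_key_top [([302.0, 272.0], 0.47)]
chute_a_catch [([310.0, 248.0], 0.82), ([360.0, 121.0], 0.25)]
blue_tile_center [([273.0, 234.0], 0.9), ([372.0, 288.0], 0.88), ([254.0, 345.0], 0.68), ([192.0, 249.0], 0.63), ([231.0, 241.0], 0.56), ([309.0, 249.0], 0.35)]
yellow_tile_center [([346.0, 152.0], 0.5), ([340.0, 153.0], 0.42)]
side {'camera_matrix': [[378.655, 0.0, 319.923], [0.0, 378.655, 204.611], [0.0, 0.0, 1.0]], 'xyz': [0.362, 0.896, 0.597], 'rotation': [-0.078, 0.862, -0.499, 0.031]}
chute_a_deck [([350.0, 173.0], 0.57)]
chute_a_key_top [([315.0, 170.0], 0.54), ([185.0, 323.0], 0.42)]
chute_a_catch [([322.0, 189.0], 0.65), ([245.0, 222.0], 0.42)]
blue_tile_center [([388.0, 199.0], 0.68), ([408.0, 192.0], 0.67), ([263.0, 195.0], 0.56), ([329.0, 169.0], 0.51), ([350.0, 174.0], 0.45), ([314.0, 171.0], 0.25)]
yellow_tile_center [([325.0, 238.0], 0.69)]
```

View pics/scene0.png

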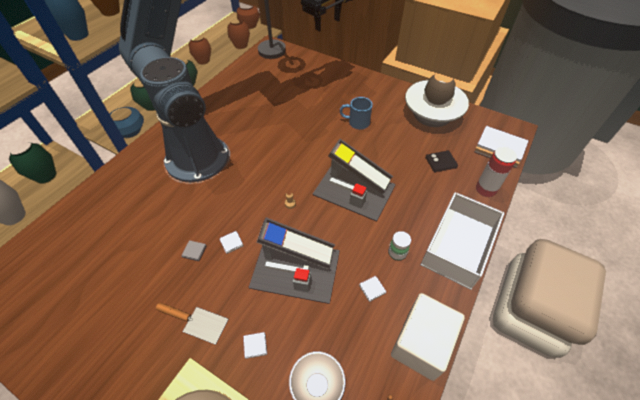

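View pics/side0.png

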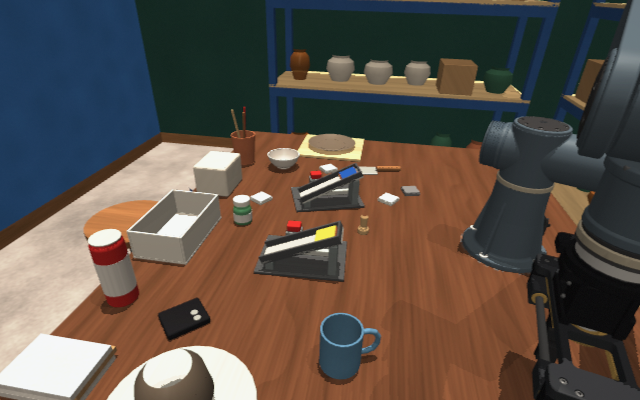

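The blue unit is at about (295,260) in the scene picture, with its tile at (273,234) and its red key at (302,272). In the side picture its tile is at (349,173). The yellow unit (tile at 346,152) and the loose white and grey tiles at (231,241), (193,250), (372,288) and (255,345) are look-alikes. Only the blue-glazed tile on the chute fits the description.

```bash
cat > h.py <<'E'
from rig import get_obs, imaging
import numpy as np, cv2
from scipy.spatial.transform import Rotation as R
def ray(c,px,p=None):
    p=p or imaging.camera_params(c); K=np.array(p["camera_matrix"]); 
    r=np.array(p["rotation"]); r=R.from_quat(r) if r.size==4 else R.from_matrix(r)
    d=r.apply(np.linalg.solve(K,[*px,1.])); return np.array(p["xyz"]),d
def at_z(c,px,z,p=None):
    o,d=ray(c,px,p); return o+d*(z-o[2])/d[2]
def tri(a,b):
    A=[];B=[]
    for o,d in (a,b):
        d=d/np.linalg.norm(d); M=np.eye(3)-np.outer(d,d); A.append(M);B.append(M@o)
    return np.linalg.lstsq(np.vstack(A),np.hstack(B),rcond=None)[0]
E
python3 - <<'E'
from h import *
S={"deck":((272,234),(350,173),.095),"key":((302,272),(315,172),.074),"catch":((310,248),(322,189),.056),"ytile":((346,152),(325,238),.101)}
for n,(a,b,z) in S.items():
    print(n,at_z("scene",a,z).round(3),at_z("side",b,z).round(3),tri(ray("scene",a),ray("side",b)).round(3))
im=cv2.imread("pics/scene0.png")[130:310,180:420]
cv2.imwrite("pics/crop.png",cv2.resize(im,None,fx=3.2,fy=3.2,interpolation=cv2.INTER_CUBIC))
E
```

```text
deck [ 0.432 -0.159  0.095] [ 0.434 -0.179  0.095] [ 0.434 -0.162  0.102]
key [ 0.549 -0.201  0.074] [ 0.55  -0.206  0.074] [ 0.549 -0.202  0.076]
catch [ 0.526 -0.125  0.056] [ 0.513 -0.128  0.056] [ 0.519 -0.126  0.055]
ytile [0.461 0.19  0.101] [0.455 0.193 0.101] [0.458 0.191 0.099]
```

View pics/crop.png

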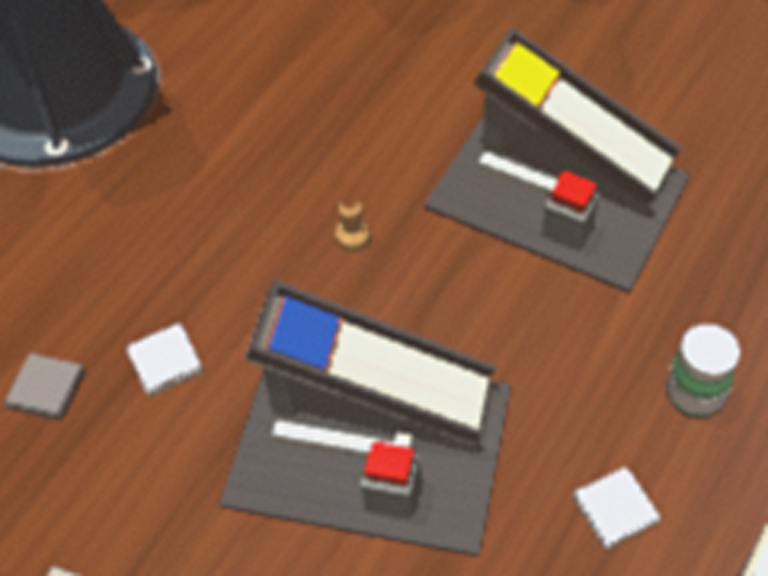

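The crop confirms it: blue tile at the top of its chute, and the key with its white lever on the chute's right. The points also match the geometry given (yaw about 0.36). Next I work out the move to a pose above the midpoint between key and catch.

```bash
cat >> h.py <<'E'
def goal(pos,yaw,ysign):
    y=ysign*np.array([-np.sin(yaw),np.cos(yaw),0]); x=np.array([0,0,-1.]); G=R.from_matrix(np.c_[x,y,np.cross(x,y)])
    o=get_obs(); T=R.from_quat(o["tool_rot"])
    print("t",round(o["time"],2),"pos",np.round(o["position"],4),"F",np.round(o["ft_force"],2),"grip",round(o["grip_width"],4),"q6",round(o["q"][5],2))
    print("ysign",ysign,"shift mm",(T.inv().apply(np.array(pos)-o["position"])*1000).round(1),"turn deg",np.degrees((T.inv()*G).as_rotvec()).round(1))
E
python3 - <<'E'
from h import *
print(R.from_quat(get_obs()["tool_rot"]).as_matrix().round(2))
for s in (1,-1): goal([.535,-.164,.21],.36,s)
E
```

```text
[[ 0.    0.24  0.97]
 [ 0.    0.97 -0.24]
 [-1.    0.    0.  ]]
t 0.6 pos [0.1527 0.606  0.2226] F [ 0.    0.11 -0.01] grip 0.0872 q6 -0.18
ysign 1 shift mm [  12.6 -653.3  558.9] turn deg [-34.8   0.   -0. ]
t 0.6 pos [0.1527 0.606  0.2226] F [ 0.    0.11 -0.01] grip 0.0872 q6 -0.18
ysign -1 shift mm [  12.6 -653.3  558.9] turn deg [145.2  -0.   -0. ]
```

```bash
python3 -m inch '[[66,[-10,-42,36],[0,0,0]],[66,[-10,-42,36],[0,0,0]],[66,[0,-42,36],[0,0,0]],[66,[0,-42,36],[0,0,0]],[66,[0,-42,36],[0,0,0]],[66,[0,-42,36],[0,0,0]],[66,[0,-42,36],[0,0,0]],[66,[0,-42,36],[0,0,0]],[66,[0,-42,36],[0,0,0]],[66,[0,-42,36],[0,0,0]],[66,[0,-42,36],[0,0,0]],[66,[0,-42,36],[0,0,0]]]'
python3 -c "
from h import *
goal([.535,-.164,.21],.36,1)"
```

```text
time: 2.1
position: [0.4612, -0.0003, 0.2458]
tool_rot: [0.087, 0.697, -0.081, 0.707]
ft_force: [0.6, 0.9, -0.7]
grip_width: 0.0662
t 2.1 pos [ 4.612e-01 -3.000e-04  2.458e-01] F [ 0.59  0.89 -0.71] grip 0.0662 q6 -1.59
ysign 1 shift mm [  35.8 -142.   109.9] turn deg [-34.3   0.9  -0.4]
```

```bash
python3 -m inch '[[66,[0,-47,37],[0,0,0]],[66,[0,-47,37],[0,0,0]],[66,[0,-47,36],[0,0,0]],[66,[0,0,0],[-9,0,0]],[66,[0,0,0],[-9,0,0]],[66,[0,0,0],[-9,0,0]],[66,[0,0,0],[-7,0,0]],[66,[0,0,0],[0,0,0]]]'
python3 - <<'E'
from h import *
goal([.535,-.164,.21],.36,1)
p=imaging.camera_params("wrist"); im=imaging.camera("wrist"); cv2.imwrite("pics/w1.png",im[:,:,::-1])
print({k:np.round(v,3).tolist() for k,v in p.items()})
for t,z in (("chute_a_deck",.095),("chute_a_key_top",.074),("chute_a_catch",.056),("blue_tile_center",.0955)):
    for d in imaging.tip_of("wrist",t)[:2]: print(t,np.round(d["pixel"]),round(d["confidence"],2),at_z("wrist",d["pixel"],z,p).round(4))
E
```

```text
time: 3.1
position: [0.5395, -0.1762, 0.2467]
tool_rot: [-0.128, 0.688, 0.128, 0.703]
ft_force: [0.5, -0.4, 0.3]
grip_width: 0.0659
t 3.1 pos [ 0.5395 -0.1762  0.2467] F [ 0.49 -0.39  0.34] grip 0.0659 q6 -2.46
ysign 1 shift mm [36.7 13.1 -0.7] turn deg [0.2 1.3 0.2]
{'camera_matrix': [[322.25, 0.0, 319.78], [0.0, 322.25, 196.437], [0.0, 0.0, 1.0]], 'xyz': [0.46, -0.207, 0.407], 'rotation': [0.56, 0.813, 0.13, 0.092]}
chute_a_key_top [291. 169.] 0.8 [ 0.5463 -0.2075  0.074 ]
chute_a_catch [369. 171.] 0.76 [ 0.5217 -0.1254  0.056 ]
blue_tile_center [155.  91.] 0.97 [ 0.5159 -0.3497  0.0955]
blue_tile_center [380.  82.] 0.73 [ 0.4348 -0.1594  0.0955]
```

View pics/w1.png

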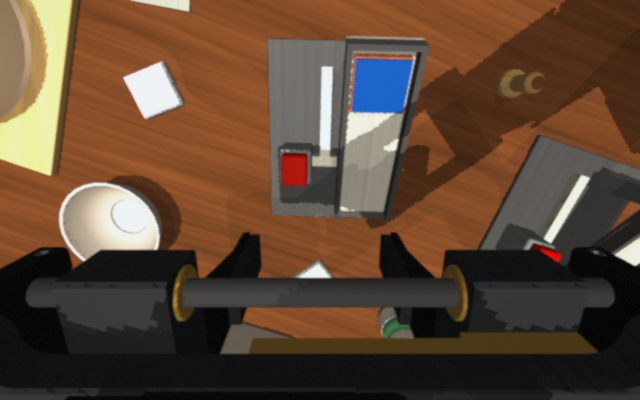

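The wrist picture shows the red key at (294,169), the blue tile at (381,85) and the chute mouth at about (365,213). The yellow unit lies well off to the right. I fit the unit's pose from the colour blobs.

```bash
cat >> h.py <<'E'
from scipy.optimize import least_squares
def fit(c,im,p,roi):
    hsv=cv2.cvtColor(im,cv2.COLOR_RGB2HSV); m=np.zeros(im.shape[:2],np.uint8); x0,y0,x1,y1=roi; m[y0:y1,x0:x1]=1
    out={}
    for n,lo,hi in (("key",(0,200,120),(4,255,255)),("tile",(105,150,100),(125,255,255))):
        k=cv2.inRange(hsv,lo,hi)*m; N,_,st,ce=cv2.connectedComponentsWithStats(k); i=1+st[1:,4].argmax(); out[n]=ce[i]; print(n,ce[i].round(1),st[i])
    K=at_z(c,out["key"],.074,p); T=at_z(c,out["tile"],.106,p)
    def f(v):
        r=lambda a,b:np.array([v[0]+np.cos(v[2])*a-np.sin(v[2])*b,v[1]+np.sin(v[2])*a+np.cos(v[2])*b])
        return np.r_[r(.0921,-.08)-K[:2],r(.0047,0)-T[:2]]
    s=least_squares(f,[.43,-.16,.36]); v=s.x
    print("O,yaw",v.round(4),"res mm",(s.fun*1000).round(1),"key",K.round(4),"tile",T.round(4))
    print("mid",(v[:2]+[np.cos(v[2])*.0921+np.sin(v[2])*.04,np.sin(v[2])*.0921-np.cos(v[2])*.04]).round(4))
    return v
E
python3 - <<'E'
from h import *
p=imaging.camera_params("wrist"); im=imaging.camera("wrist")
v=fit("wrist",im,p,(260,30,430,220))
im=imaging.camera("scene"); fit("scene",im,imaging.camera_params("scene"),(240,210,345,310))
goal([.535,-.164,.12],v[2],1)
E
```

```text
key [293.6 169.7] [282 155  25  31 717]
tile [380.3  85. ] [ 352   59   60   54 2746]
O,yaw [ 0.4328 -0.1605  0.3399] res mm [ 0.5 -0.2 -0.5  0.2] key [ 0.5458 -0.205   0.074 ] tile [ 0.4378 -0.1591  0.106 ]
mid [ 0.533  -0.1675]
key [301.4 273.9] [295 269  14  11 100]
tile [267.6 236.6] [265 231   7  10  32]
O,yaw [ 0.4295 -0.1785  0.4894] res mm [-2.3  0.6  2.3 -0.6] key [ 0.5507 -0.2064  0.074 ] tile [ 0.4314 -0.1757  0.106 ]
mid [ 0.5296 -0.1705]
t 3.45 pos [ 0.5395 -0.1761  0.2467] F [ 0.44 -0.35 -0.07] grip 0.0662 q6 -2.46
ysign 1 shift mm [126.6  13.3  -2.6] turn deg [1.4 1.2 0.2]
```

```bash
python3 - <<'E'
from h import *
goal([.533,-.1675,.105],.34,1)
E
python3 -m inch '[[66,[50,5,0],[1.5,1,0]],[66,[50,4,0],[0,0,0]],[66,[38,0,0],[0,0,0]],[66,[0,0,0],[0,0,0]]]'
python3 - <<'E'
from h import *
goal([.533,-.1675,.100],.34,1)
p=imaging.camera_params("wrist"); im=imaging.camera("wrist"); v=fit("wrist",im,p,(200,0,450,330)); 
s=imaging.camera("side"); cv2.imwrite("pics/w2.png",np.hstack([cv2.resize(im[:,120:520],(400,400)),cv2.resize(s[110:230,250:410],(400,300))[:, :] if 0 else cv2.resize(s[110:240,260:390],(400,400))])[:,:,::-1])
E
```

```text
t 3.45 pos [ 0.5395 -0.1761  0.2467] F [ 0.44 -0.35 -0.07] grip 0.0662 q6 -2.46
ysign 1 shift mm [141.5  10.8  -6.1] turn deg [1.4 1.2 0.2]
time: 3.95
position: [0.5407, -0.1688, 0.1073]
tool_rot: [-0.121, 0.694, 0.116, 0.701]
ft_force: [-0.4, 0.3, 0.6]
grip_width: 0.0662
t 3.95 pos [ 0.5407 -0.1688  0.1073] F [-0.43  0.29  0.62] grip 0.0662 q6 -2.41
ysign 1 shift mm [ 7.3  3.8 -6.9] turn deg [-0.2  0.5  0.5]
key [267.4 214.8] [ 245  192   44   49 1921]
tile [406.3  69.3] [ 360   18   90  103 8812]
O,yaw [ 0.4321 -0.163   0.3586] res mm [ 2.1 -0.9 -2.1  0.9] key [ 0.5443 -0.2048  0.074 ] tile [ 0.4387 -0.1622  0.106 ]
mid [ 0.5324 -0.1682]
```

View pics/w2.png

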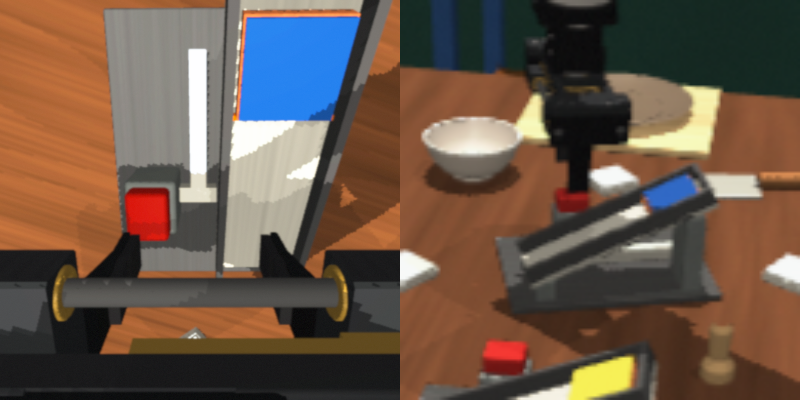

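The key is at about (267,215) in the wrist frame and the fingers are lined up across it and the chute. I centre 7 mm uphill and descend to 10 mm above the key.

```bash
python3 -m inch '[[66,[12,4,-7],[0,0.5,0.5]],[66,[11,0,0],[0,0,0]],[66,[0,0,0],[0,0,0]]]'
python3 - <<'E'
from h import *
goal([.533,-.168,.064],.345,1)
s=imaging.camera("scene"); cv2.imwrite("pics/s3.png",cv2.resize(s[200:320,230:360],(780,600) if 0 else (650,600),interpolation=cv2.INTER_CUBIC)[:,:,::-1])
E
```

```text
time: 4.42
position: [0.5375, -0.1702, 0.0899]
tool_rot: [-0.121, 0.693, 0.115, 0.701]
ft_force: [-0.4, -0.3, 0.4]
grip_width: 0.0662
t 4.42 pos [ 0.5375 -0.1702  0.0899] F [-0.39 -0.33  0.4 ] grip 0.0662 q6 -2.41
ysign 1 shift mm [25.8  3.8 -3.8] turn deg [-0.5  0.5  0.6]
```

View pics/s3.png

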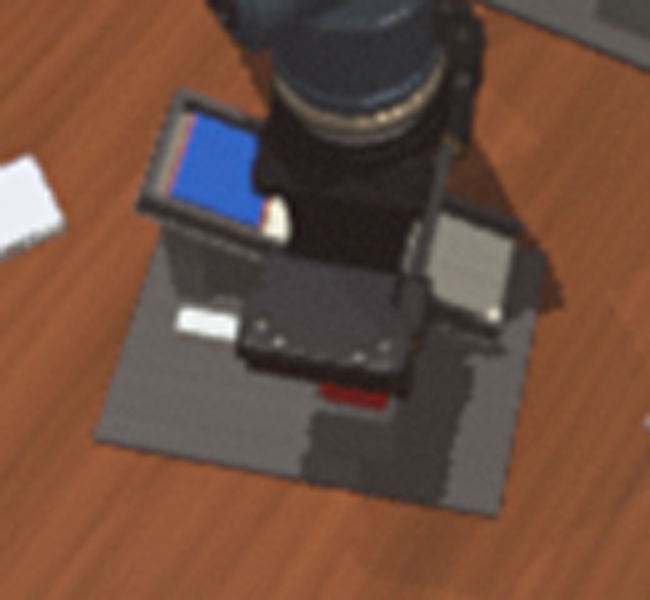

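The gripper covers the key from this camera, with the red edge showing at (355,395) just under the finger. The rows fall short by a third or so, so I correct sideways again.

```bash
python3 -m inch '[[66,[4,5,-5],[0,0.5,0.5]],[66,[3,0,0],[0,0,0]],[66,[0,0,0],[0,0,0]]]'
python3 - <<'E'
from h import *
goal([.533,-.168,.064],.345,1)
E
```

```text
time: 4.85
position: [0.5314, -0.1672, 0.0833]
tool_rot: [-0.119, 0.697, 0.117, 0.698]
ft_force: [0.1, 0.6, -1.4]
grip_width: 0.066
t 4.85 pos [ 0.5314 -0.1672  0.0833] F [ 0.14  0.6  -1.43] grip 0.066 q6 -2.41
ysign 1 shift mm [19.3 -1.2  1.2] turn deg [-0.5  0.1  0.2]
```

```bash
python3 -m inch '[[66,[9,-1,1],[0,0,0]],[66,[8,0,0],[0,0,0]],[66,[6,0,0],[0,0,0]],[66,[4,0,0],[0,0,0]],[66,[3,0,0],[0,0,0]]]'
python3 - <<'E'
from h import *
goal([.533,-.168,.064],.345,1)
E
```

```text
time: 5.48
position: [0.5334, -0.1683, 0.0638]
tool_rot: [-0.121, 0.695, 0.116, 0.699]
ft_force: [-5.5, 2.3, 20.5]
grip_width: 0.0657
t 5.47 pos [ 0.5334 -0.1683  0.0638] F [-5.53  2.25 20.54] grip 0.0657 q6 -2.41
ysign 1 shift mm [-0.2  0.4 -0.3] turn deg [-0.4  0.2  0.5]
```

```bash
python3 -m inch '[[66,[2,0,0],[0,0,0]],[66,[2,0,0],[0,0,0]],[66,[2,0,0],[0,0,0]]]'
python3 - <<'E'
from h import *
goal([.533,-.168,.064],.345,1)
im=imaging.camera("wrist"); s=imaging.camera("side"); p=imaging.camera_params("wrist")
cv2.imwrite("pics/w4.png",np.hstack([im[:,120:520],cv2.resize(s[110:240,260:390],(400,400))])[:,:,::-1])
E
```

```text
time: 5.85
position: [0.5334, -0.1682, 0.0637]
tool_rot: [-0.123, 0.695, 0.115, 0.699]
ft_force: [-3.5, 2.3, 18.8]
grip_width: 0.066
t 5.85 pos [ 0.5334 -0.1682  0.0637] F [-3.45  2.33 18.84] grip 0.066 q6 -2.41
ysign 1 shift mm [-0.3  0.4 -0.3] turn deg [-0.4  0.3  0.7]
```

View pics/w4.png

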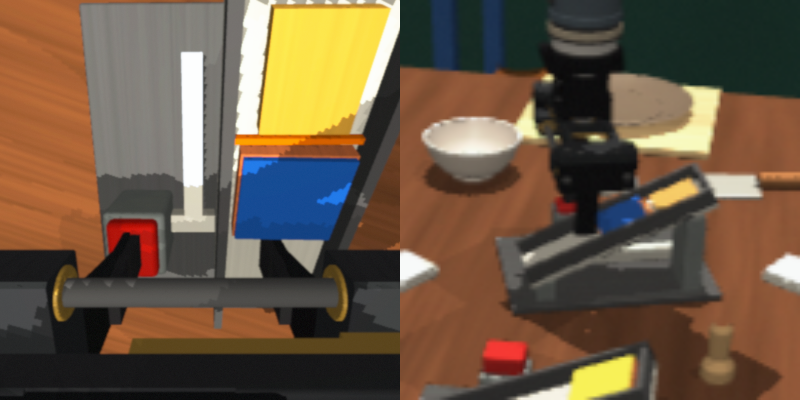

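The tile (300,197 in the picture) lies square below the orange lip (300,141), against the chute finger. The other finger is on the key, and the raised brass lift shows behind the tile. I hold a moment longer, check that the tile doesn't move, then hand in.

```bash
python3 -m inch '[[66,[2,0,0],[0,0,0]],[66,[2,0,0],[0,0,0]],[66,[2,0,0],[0,0,0]],[66,[2,0,0],[0,0,0]]]'
```

```text
time: 6.45
position: [0.5334, -0.1682, 0.0636]
tool_rot: [-0.124, 0.694, 0.114, 0.7]
ft_force: [-4.5, 3.0, 19.5]
grip_width: 0.0658
```

```bash
python3 - <<'E'
from h import *
from rig import robot
def c():
    im=imaging.camera("wrist"); k=cv2.inRange(cv2.cvtColor(im,cv2.COLOR_RGB2HSV),(105,150,80),(125,255,255)); k[:, :330]=0; k[:,500:]=0
    m=cv2.moments(k,True); return np.array([m["m10"],m["m01"]])/m["m00"]
a=c(); [c() for _ in range(6)]; b=c(); print(a.round(2),b.round(2))
p=at_z("wrist",b,.0785); O=np.array([.4325,-.1615]); y=.345; d=p[:2]-O; u=np.array([np.cos(y),np.sin(y)])
print("along slope ~mm",1000*(d@u-.0047)/np.cos(.4),"across",1000*(d@[-u[1],u[0]]))
goal([.533,-.168,.064],.345,1)
if np.abs(a-b).max()<.5: print(robot.hand_in())
E
```

```text
[412.64 197.23] [412.64 197.22]
along slope ~mm 56.609158392663296 across 3.367371884138354
t 6.85 pos [ 0.5334 -0.1682  0.0636] F [-4.53  2.16 17.8 ] grip 0.0659 q6 -2.4
ysign 1 shift mm [-0.4  0.3 -0.3] turn deg [-0.4  0.4  0.9]
the job is handed in; nothing more can be done
None
```

One finger is holding the blue tile's red key fully down, and the other has the tile stopped on its chute. I handed the job in at about 6.9 s, with the arm still holding.

**Key:** the fingertip height was 63.6 mm, which matches the key on its stop at 64 mm. The wrist force read about 18 N upward, under the 120 N limit.

**Tile:** it lay about 57 mm down the slope and 3 mm off the middle line, inside the 35–135 mm and ±10 mm limits. It moved less than 0.02 px over about 0.35 s. I judged contact with the chute finger from the picture and from the tile staying still on the slope, because its force can't be read separately.

**Other things:** I didn't touch the yellow unit or any bystander. I last viewed a picture at 5.85 s and didn't measure the yellow tile or its key again before handing in.

**Disagreements:** once the arm blocked part of the view, one scene-camera fit differed from the wrist camera's (yaw 0.49 against 0.34 rad), so I dropped it. A closer wrist fit gave 0.36 rad with 2 mm residuals, and I aimed at 0.345.

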